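Let a shin tube out of the chute with the lever

ROBOT

A 6-joint arm with a two-finger parallel gripper is mounted at the origin on the work surface. World frame = base frame: x ahead of the robot, y to its left, z up, the work surface at z = 0. Lengths are in m, angles in rad, forces in N, time in s.
With the tool pointing down it reaches from about 0.375 to 0.9 m from the base axis. Payload 3.1 kg.
Tool frame: the origin (TCP) lies midway between the tips of the shut fingers; the grasp point (between the pads) lies 19 mm behind it; z points along the fingers, y is the line along which they close (so a half turn about z gives the same grasp; the last joint's range is limited). The gripper opens to 85 mm and grips with 20 to 120 N. Pads are 22 mm wide; open, the fingers measure 114 mm over their backs; the gripper's body (76 mm by 85 mm) begins 54 mm behind the grasp point. The pads swing forward as they close: fully open they stand 13 mm farther back than shut.
Start: joints at [0.961, 0.527, 1.433, -0, 1.181, -0.178], TCP at [0.262, 0.568, 0.198] pointing down, gripper open.
Joint ranges: [-3.08, 3.08], [-0.75, 2.2], [0.22, 2.44], [-1.43, 4.57], [0, 2.65], [-2.85, 2.85]. Speed limits (rad/s): [2.79, 2.79, 3.14, 3.14, 3.14, 3.14].

INTERFACE

Orientations are given as a unit quaternion [w, x, y, z].
In Python, from station import monitor, vision, arm gives the robot as it stands.
- The arm moves only by the tool play_rows, never from a script. Its arguments are lists of equal length, an entry for each row: "dp": the shift along the tool's x, y, z each as a share of 100 mm, from -1 to 1, a list of three; "angular": the turn, a rotation vector about the tool's x, y, z each as a share of 45 degrees, from -1 to 1, a list of three; "grip": the opening, from 0 (shut) to 1 (fully open). A call has 1 to 12 rows; each row is the pose to reach, as a shift and turn from the pose commanded when the call began, along the tool's axes at that moment; what a row does not reach only later rows make up. A row lasts 1/10 s, in which the tool goes at most 50 mm and 8.59 degrees, less where a joint would pass 70% of its speed; a pose out of reach is approached as far as the arm can. A call with a number of a shift or a turn outside -1 to 1 is refused whole. A call with a gripper value outside its range is refused whole. The fingers move at their own pace and stop on an object; "grip_force" is the grip in N (left out, the last holds). Time passes only in rows, so rows that repeat a pose let the fingers close. It gives the time, the measured TCP pose, the force, the opening and the grip force at its end, in the units of the state.
- monitor.sense(): the state, without advancing time (a new reading comes with each control period).
- vision.camera(name): name is "scene" or "top" or "wrist"; returns a dict with "img" (400x640x3 uint8, red, green, blue), "range_z" (400x640 float32, m along the optical axis (not along the pixel's ray), 0 where there is no reading), "fx", "fy", "cx", "cy" (pixels), "R" (3x3) and "t" (3): a world point X has camera coordinates R X + t; the wrist camera has in their place "hand_eye" (4x4, takes a point from camera to tool coordinates, whose origin is the TCP and whose axes are the flange's). Camera axes: x right, y down, z forward; pixel columns grow to the right and rows downward; lengths in m; the calibration is good to about 2 mm. The wrist camera is an equidistant fisheye: a pixel r from the principal point sees the ray r / f radians off the axis. A picture is of the moment at which its call begins: read the wrist's pose just before it.
- arm.job_done(): hands the job in; it is judged then, once.
The state is a dict: "t": time; "joint_pos": joint angles; "joint_vel": joint speeds; "tau": joint torques, N m; "ee_pos": TCP position; "tool_rot": TCP orientation; "contact_force": force on the tool from outside, world axes, zero at the start; "ft_torque": the same for the moment, N m; "gripper_width": finger opening in m; "gripper_force": force on a finger pad.
Only numpy, scipy, OpenCV 4.12 (cv2) and the standard library are available. Lean on these libraries where they do the work, as an engineer would, in place of code of your own. Each camera call takes 0.05 s, during which the arm holds its last target. There are 200 camera calls.

TASK

Press down the long padded end of the lever beside the chute to raise the heavy steel flap, and keep it down until the waiting metal tube has rolled out into the tray. Then ease the lever back up so that the flap shuts without slamming. Work only by pressing the lever: do not touch the flap or the tube, do not lift the lever out of its forks, and leave the tools and the jar alone.

Things in the scene. Friction and masses are not known exactly. Their poses are not given: they have to be found in the camera images.
- feeder: Fixed sheet-steel tube chute and lever stand. Origin on the bench under the lever's outer padded end; x runs along the lever to the flap, y left, z up. In mm: chute on the -y side (inside y -170 to -40), floor falling 10 degrees to -x; tray x 50 to 190, walls 60 high; walls under the flap 98 high; fork posts at x 200, y +-20, 119 high; rubber stop block under the padded end, 63 high.
- lever_pad (a point): Where to press: centre of the top of the lever's black rubber padded end (50 x 34 x 12 mm, long side along the lever), 180 mm along the lever from its pin. At rest about 140 mm above the bench, sloping up to its outer end by 9 degrees; about 80 mm when down on its stop. It takes about 11 to 19 N; nothing latches, it comes back up when let go.
- lever_pin (a point): Centre of the lever's cross pin (12 mm thick, 56 long, along the feeder's y), lying loose in two open forks, 105 mm above the bench. The lever, a flat steel bar 20 x 8 mm, turns about it: long padded end 205 mm one way, short bare end 85 mm the other, under a round peg on the flap's side. About 0.34 rad from rest to stop.
- flap (a joint): Opening angle of the heavy dark steel flap (142 x 142 x 12 mm, 2.2 kg, with a sight slot over the tube) over the upper chute, hinged at its end away from the pad (feeder x 355, z 105 mm): 0 shut, grows as it rises, about as much as the lever turns. The lip under its free edge holds the tube back; the tube gets out from about 0.2 rad. Falls shut by its own weight.
- tube_center (a point): Centre of the loose aluminium tube, 30 mm diameter, 110 long, lying across the chute behind the flap's lip (feeder x about 235, z 64 mm). Rolled out, it lies against the tray's end wall at feeder x about 65, z about 34 mm.
- hammer: Bystander: hammer lying on the bench beyond the hinged end of the chute, origin on the bench under it.
- spatula: Bystander: spatula lying on the bench beyond the lever's padded end, origin on the bench under it.
- jar: Bystander: white jar, 60 mm diameter, 85 high, standing on the bench; origin at the centre of its underside.
Not all that is in view belongs to the job. Of the things like the part that bears tube_center, leave any that is orange or yellow; of the rest the larger one is meant.

How it is judged:
On the way, in this order (a step that is already met when the one before it is completed fails the run):
1. the flap is being raised by a press on the lever (value of joint flap above 0.1 rad and contact force between the fingers and lever above 1 N), for 0.04 s.
2. the tube lies in the tray (x of tube_center in the frame of feeder between 0.05 and 0.1 m and y of tube_center in the frame of feeder between -0.17 and -0.04 m and z of tube_center in the frame of feeder below 0.055 m), for 0.2 s.
At the end, for the whole second after the job is handed in: The tube lies still in the tray (its centre 50 to 100 mm from the feeder origin along x, between the side walls, below 55 mm), the flap is shut (under 0.03 rad) and still, the lever's pin lies in its forks (at most 5 mm high) and its padded end is up again (over 130 mm) (all of step 2 and linear speed of tube below 0.02 m/s and value of joint flap below 0.03 rad and velocity of joint flap below 0.05 rad/s and distance between lever_pin and feeder below 0.235 m and z of lever_pin in the frame of feeder below 0.11 m and z of lever_pad in the frame of feeder above 0.13 m); the robot touches nothing.
It fails at once if the lever is lifted out of its forks (z of lever_pin in the frame of feeder above 0.115 m).
It fails at once if the flap slams: it falls faster than 2 rad/s (velocity of joint flap below -2 rad/s).
It fails at once if the flap is touched (contact force between any of the fingers, the arm and flap above 0.5 N).
It fails at once if the tube is touched (contact force between any of the fingers, the arm and tube above 0.5 N).
It fails at once if a tool or the jar is moved by more than 20 mm (distance of any of hammer, spatula, jar from where it was at the start of the episode above 0.02 m).
It also fails if it takes over 40 s, if anything falls off the work surface, if the arm or the gripper's body presses on something with over 40 N, if the wrist force passes 120 N, or if a joint passes its speed limit or range.

## Working session

There is one attempt and no reset: what is moved stays moved. The work goes in short steps, Python scripts to look and compute and a tool call to move; the robot and the scene stay as the last step left them, time stands still between calls to the robot, and variables do not carry over. Pictures are saved under pics/ and viewed, at most 10 in all, crops included, and the job is handed in when it is done.

Besides the shell and the picture viewer there is one more tool, called as name(argument=value, ...) on one line, values as JSON. play_rows: Moves the arm, as the interface text tells. Shift numbers are shares of 100 mm and turn numbers shares of 45 degrees, none past 1 either way. Its arguments: {"type":"object","properties":{"dp":{"type":"array"},"angular":{"type":"array"},"grip":{"type":"array"},"grip_force":{"type":"number"}},"required":["dp","angular","grip"]}

```bash
mkdir -p pics
cat > h.py <<'E'
import numpy as np,cv2
from station import monitor,vision,arm
def world(c,u,v):
    z=c["range_z"][v,u]; p=np.array([(u-c["cx"])/c["fx"]*z,(v-c["cy"])/c["fy"]*z,z])
    return np.array(c["R"]).T@(p-np.array(c["t"]))
def cloud(c):
    z=c["range_z"]; v,u=np.mgrid[:400,:640]
    p=np.stack([(u-c["cx"])/c["fx"]*z,(v-c["cy"])/c["fy"]*z,z],-1)
    return (p-np.array(c["t"]))@np.array(c["R"])
E
python3 - <<'E'
from h import *
for n in("scene","top"):
    c=vision.camera(n); np.savez(n,**c); cv2.imwrite(f"pics/{n}.png",c["img"][...,::-1])
s=monitor.sense();print(s)
E
```

```text
{'t': 0.1, 'joint_pos': array([ 9.60499679e-01,  5.28384278e-01,  1.43380312e+00, -3.48539109e-06,
        1.18141333e+00, -1.78458979e-01]), 'joint_vel': array([-0.00032912, -0.00102856, -0.00498084, -0.00129196,  0.00173718,
       -0.00011941]), 'tau': array([ 3.02253584e-04, -4.43307889e+01, -1.78586197e+01, -2.62234471e-04,
        3.92264163e-03, -3.86558071e-06]), 'ee_pos': array([0.26111483, 0.56704032, 0.19751554]), 'tool_rot': array([-3.84295766e-04,  2.14244262e-01,  9.76779601e-01, -9.27578872e-04]), 'contact_force': array([0.21621018, 0.57382723, 0.4130263 ]), 'ft_torque': array([-0.0246805 ,  0.00530144, -0.01274458]), 'gripper_force': 0.0, 'gripper_width': 0.08534553546335244}
```

View pics/scene.png

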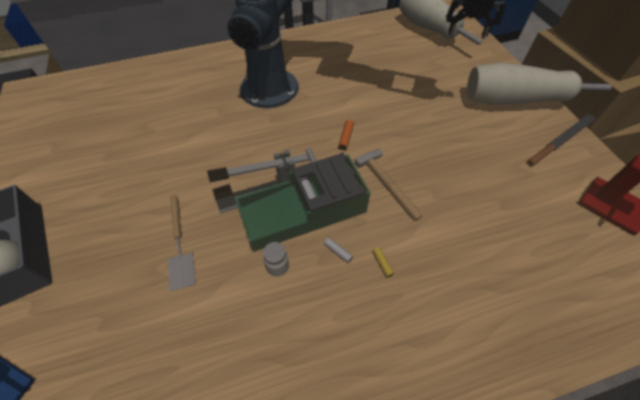

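View pics/top.png

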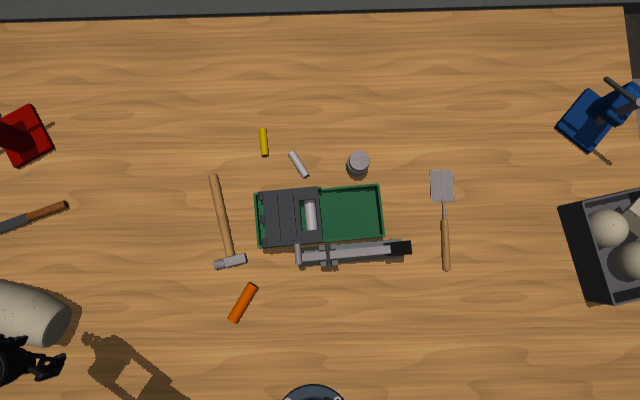

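The scene view shows the black pad at about (218,175) and the stop block below it at (225,197). The top view shows the pad at about (400,247), with the forks and pin at about (328,254) and the tube in its slot at (310,215).

Run:
```python
from h import *
for n,box in(("scene",(205,165,235,190)),("top",(380,235,415,262))):
    c=dict(np.load(n+".npz")); W=cloud(c); 
    x0,y0,x1,y1=box; P=W[y0:y1,x0:x1]; I=c["img"][y0:y1,x0:x1].max(-1)
    m=(P[...,2]>.12)&(P[...,2]<.17)&(I<60)
    Q=P[m]; print(n,m.sum(),Q.mean(0),Q.min(0),Q.max(0))
    r=cv2.minAreaRect(Q[:,:2].astype(np.float32)*1000); print(r)
    A=np.c_[Q[:,:2],np.ones(len(Q))]; print(np.linalg.lstsq(A,Q[:,2],rcond=None)[0])
    # lever bar / points
c=dict(np.load("top.npz")); W=cloud(c)
for u,v in((328,254),(390,248),(400,247),(408,247),(358,253),(340,253),(300,255),(310,215),(381,186),(381,234),(258,247),(358,160)): print(u,v,W[v,u].round(4),c["img"][v,u])
im=cv2.resize(c["img"][175:275,245:425],None,fx=4.4,fy=4.4,interpolation=2);cv2.imwrite("pics/tc.png",im[...,::-1])
```

```text
scene 176 [ 0.45889479 -0.22526263  0.13810027] [ 0.44057678 -0.24660757  0.12985997] [ 0.47110078 -0.20258647  0.14397362]
((455.87164306640625, -224.77516174316406), (30.31862449645996, 43.97377395629883), 1.4676258563995361)
[-0.07228634 -0.14810505  0.13790956]
top 284 [ 0.45439901 -0.22518094  0.13925962] [ 0.43709761 -0.25059616  0.1262842 ] [ 0.47098386 -0.20092851  0.1478571 ]
((454.08538818359375, -225.8577880859375), (33.764549255371094, 48.96693420410156), 2.3755412101745605)
[ 0.0162068  -0.15813999  0.09628516]
328 254 [ 0.444  -0.0499  0.1108] [62 63 64]
390 248 [ 0.4546 -0.201   0.1333] [82 77 77]
400 247 [ 0.4564 -0.2237  0.1424] [24 22 20]
408 247 [ 0.4559 -0.2436  0.14  ] [26 24 22]
358 253 [ 0.4445 -0.1236  0.1223] [143 134 133]
340 253 [ 0.4457 -0.0795  0.1171] [142 134 133]
300 255 [0.4433 0.02   0.1109] [101  94  94]
310 215 [ 0.5454 -0.0076  0.0805] [182 179 180]
381 186 [ 0.6295 -0.2098 -0.0042] [174 131  81]
381 234 [ 0.4931 -0.1967  0.0363] [33 67 45]
258 247 [0.4662 0.1262 0.0975] [ 75 110  74]
358 160 [ 0.6868 -0.1376  0.0836] [140 131 130]
```

View pics/tc.png

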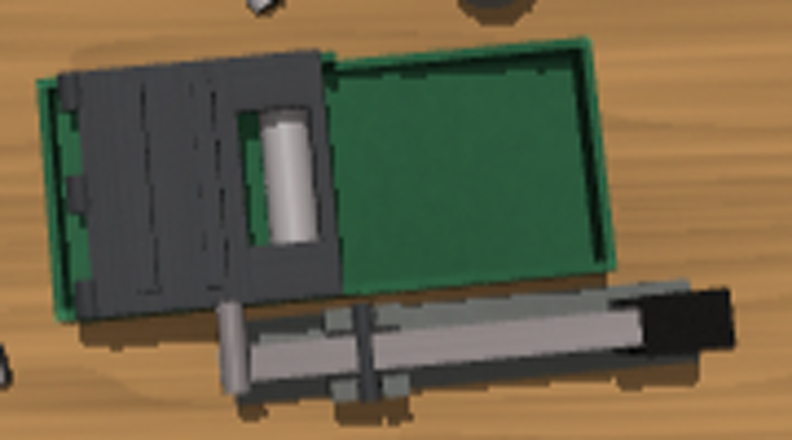

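The pad top centre is at about (0.455, -0.225, 0.140), and both views agree. The lever runs along world +y with a tilt of about 4 degrees. I'll raise the tool with the fingers shut and move across.

play_rows(dp=[[-0.2, -0.3, -0.3], [-0.5, -0.65, -0.4], [-0.79, -1, -0.4], [-0.79, -1, -0.4]], angular=[[0, 0, 0], [0, 0, 0], [0, 0, 0], [0, 0, 0]], grip=[0, 0, 0, 0])

```text
t: 0.5
ee_pos: [0.2912, 0.4388, 0.2381]
tool_rot: [-0.0, 0.216, 0.976, -0.002]
contact_force: [-0.3, 0.2, -0.6]
gripper_width: 0.0286
gripper_force: 0.0
```

play_rows(dp=[[-0.3, -0.35, 0], [-0.6, -0.7, 0], [-0.79, -1, 0], [-0.79, -1, 0]], angular=[[0, 0, 0], [0, 0, 0], [0, 0, 0], [0, 0, 0]], grip=[0, 0, 0, 0])

```text
t: 0.9
ee_pos: [0.3208, 0.3168, 0.2379]
tool_rot: [-0.001, 0.216, 0.976, -0.001]
contact_force: [-0.2, 0.3, -0.5]
gripper_width: 0.0001
gripper_force: 0.0
```

play_rows(dp=[[-0.3, -0.35, 0], [-0.6, -0.7, 0], [-0.79, -1, 0], [-0.79, -1, 0]], angular=[[0, 0, 0], [0, 0, 0], [0, 0, 0], [0, 0, 0]], grip=[0, 0, 0, 0])

```text
t: 1.3
ee_pos: [0.352, 0.1941, 0.2383]
tool_rot: [-0.0, 0.216, 0.976, -0.0]
contact_force: [-0.4, -0.4, 0.8]
gripper_width: -0.0001
gripper_force: 0.0
```

play_rows(dp=[[-0.3, -0.35, 0], [-0.6, -0.7, 0], [-0.8, -1, 0], [-0.8, -1, 0]], angular=[[0, 0, 0], [0, 0, 0], [0, 0, 0], [0, 0, 0]], grip=[0, 0, 0, 0])

```text
t: 1.7
ee_pos: [0.3843, 0.0698, 0.2386]
tool_rot: [0.001, 0.216, 0.976, -0.0]
contact_force: [0.4, 0.3, -0.1]
gripper_width: 0.0003
gripper_force: 0.0
```

play_rows(dp=[[-0.3, -0.35, 0], [-0.6, -0.7, 0], [-0.8, -1, 0], [-0.8, -1, 0]], angular=[[0, 0, 0], [0, 0, 0], [0, 0, 0], [0, 0, 0]], grip=[0, 0, 0, 0])

```text
t: 2.1
ee_pos: [0.4157, -0.0547, 0.2386]
tool_rot: [0.001, 0.216, 0.976, -0.0]
contact_force: [-0.3, 0.2, 0.8]
gripper_width: -0.0001
gripper_force: 0.0
```

play_rows(dp=[[-0.3, -0.35, 0], [-0.6, -0.7, 0], [-0.8, -1, 0], [-0.8, -1, 0]], angular=[[0, 0, 0], [0, 0, 0], [0, 0, 0], [0, 0, 0]], grip=[0, 0, 0, 0])

```text
t: 2.5
ee_pos: [0.4465, -0.179, 0.2384]
tool_rot: [0.001, 0.215, 0.977, -0.0]
contact_force: [0.6, 0.4, 1.0]
gripper_width: 0.0004
gripper_force: 0.0
```

play_rows(dp=[[-0.29, -0.37, 0], [-0.29, -0.37, 0], [-0.29, -0.37, 0], [-0.29, -0.37, 0], [-0.29, -0.37, 0], [-0.29, -0.37, 0]], angular=[[0, 0, -0.15], [0, 0, -0.3], [0, 0, -0.45], [0, 0, -0.63], [0, 0, -0.63], [0, 0, -0.63]], grip=[0, 0, 0, 0, 0, 0])

```text
t: 3.1
ee_pos: [0.455, -0.2204, 0.2382]
tool_rot: [-0.0, -0.031, 1.0, 0.001]
contact_force: [-0.1, 0.1, -0.0]
gripper_width: 0.0
gripper_force: 0.0
```

Run:
```python
from h import *
s=monitor.sense();print(s["ee_pos"],s["tool_rot"],s["contact_force"],s["joint_pos"])
c=vision.camera("wrist"); cv2.imwrite("pics/w1.png",c["img"][...,::-1]); np.savez("w1",**c,ee=s["ee_pos"],q=s["tool_rot"])
```

```text
[ 0.4549588  -0.2203747   0.23823286] [-1.68820516e-04 -3.11218047e-02  9.99515392e-01  6.20819559e-04] [-0.07102653  0.05724865 -0.04033304] [-6.72942099e-01  3.17074187e-01  1.67743512e+00  7.98057597e-04
  1.14814456e+00 -2.30631983e+00]
```

View pics/w1.png

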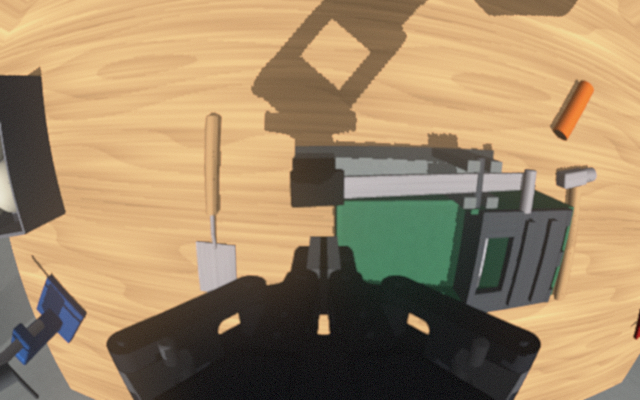

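The wrist view shows the pad at about (317,180), the fingertips at about (323,240), and the flap slot over the tube at (492,262). I'll check the pad position from this view.

Run:
```python
from h import *
from scipy.spatial.transform import Rotation as R
c=dict(np.load("w1.npz")); v,u=np.mgrid[:400,:640]
dx=(u-c["cx"])/c["fx"];dy=(v-c["cy"])/c["fy"];r=np.hypot(dx,dy)+1e-9;z=c["range_z"];k=np.tan(r)/r
P=np.stack([dx*k*z,dy*k*z,z],-1)@c["hand_eye"][:3,:3].T+c["hand_eye"][:3,3]
W=R.from_quat(c["q"][[1,2,3,0]]).apply(P.reshape(-1,3)).reshape(P.shape)+c["ee"]
m=(c["img"].max(-1)<60)&(W[...,2]>.125)&(W[...,2]<.155)&(v<215)&(u>280)&(u<360)
Q=W[m];print(len(Q),Q.mean(0),Q.min(0),Q.max(0),cv2.minAreaRect(Q[:,:2].astype(np.float32)*1000))
for a,b in((420,185),(360,186),(480,185)):print(W[b,a])
```

```text
188 [ 0.44445278 -0.21719738  0.13629864] [ 0.43689537 -0.23352812  0.1276425 ] [ 0.46900619 -0.20239334  0.14015562] ((453.5196533203125, -217.9685516357422), (32.448848724365234, 29.111522674560547), 4.453317165374756)
[ 0.44875235 -0.12339568  0.11920755]
[ 0.451459   -0.18623351  0.1305525 ]
[ 0.44514514 -0.04880906  0.11065312]
```

play_rows(dp=[[0, -0.05, 0.3], [0, -0.05, 0.6], [0, -0.05, 0.8], [0, -0.05, 0.9], [0, -0.05, 0.9], [0, -0.05, 0.9]], angular=[[0, 0, 0], [0, 0, 0], [0, 0, 0], [0, 0, 0], [0, 0, 0], [0, 0, 0]], grip=[0, 0, 0, 0, 0, 0])

```text
t: 3.75
ee_pos: [0.4555, -0.2278, 0.149]
tool_rot: [0.0, -0.031, 1.0, -0.0]
contact_force: [0.1, 0.4, 0.9]
gripper_width: 0.0001
gripper_force: 0.0
```

play_rows(dp=[[0, 0, 0.05], [0, 0, 0.1], [0, 0, 0.15], [0, 0, 0.2], [0, 0, 0.25], [0, 0, 0.3], [0, 0, 0.3]], angular=[[0, 0, 0], [0, 0, 0], [0, 0, 0], [0, 0, 0], [0, 0, 0], [0, 0, 0], [0, 0, 0]], grip=[0, 0, 0, 0, 0, 0, 0])

```text
t: 4.45
ee_pos: [0.4543, -0.2273, 0.1176]
tool_rot: [-0.001, -0.031, 1.0, 0.001]
contact_force: [-0.3, -0.7, 1.2]
gripper_width: 0.0002
gripper_force: 0.0
```

Run:
```python
from h import *
s=monitor.sense();print(s["ee_pos"],s["contact_force"],s["ft_torque"],s["tau"])
c=vision.camera("wrist"); d=vision.camera("scene")
a=cv2.resize(d["img"][110:250,180:400],(640,407),interpolation=2)
cv2.imwrite("pics/w2.png",np.vstack([cv2.resize(c["img"],(300,188)).copy(),])[...,::-1]); 
cv2.imwrite("pics/m2.png",cv2.resize(np.hstack([c["img"],a[:400]]),(800,250),interpolation=cv2.INTER_AREA)[...,::-1])
```

```text
[ 0.454315   -0.22726853  0.11758173] [-0.34139648 -0.70293701  1.16512814] [-0.01184906 -0.01294375 -0.00888563] [-3.15352518e-02 -3.68969679e+01 -1.22631517e+01 -1.99048492e-05
 -6.12303126e-02  1.59438000e-04]
```

View pics/m2.png

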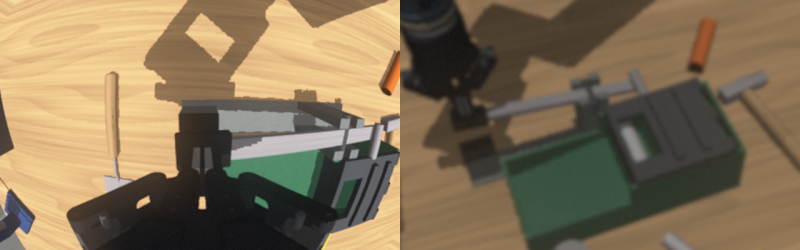

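The picture shows the fingertips on the pad at about (200,130), but the force is very low. I'll check the lever's slope using depth.

```bash
cat >> h.py <<'E'
from scipy.spatial.transform import Rotation as Ro
def wcloud():
    s=monitor.sense(); c=vision.camera("wrist"); v,u=np.mgrid[:400,:640]
    dx=(u-c["cx"])/c["fx"];dy=(v-c["cy"])/c["fy"];r=np.hypot(dx,dy)+1e-9;z=c["range_z"];k=np.tan(r)/r
    H=np.array(c["hand_eye"]);P=np.stack([dx*k*z,dy*k*z,z],-1)@H[:3,:3].T+H[:3,3]
    q=np.array(s["tool_rot"])[[1,2,3,0]]
    return c,Ro.from_quat(q).apply(P.reshape(-1,3)).reshape(P.shape)+s["ee_pos"]
def prof(W,lo,hi,n,zmin=.07):
    # heights along feeder: lever/flap, feeder frame origin (.4566,-.2496)
    ex=np.array([-.063,.998]);ey=np.array([-.998,-.063]);d=W[...,:2]-[.4566,-.2496]
    fx=d@ex;fy=d@ey
    for a in np.arange(lo,hi,.02):
        out=[]
        for y0,y1 in((-.008,.008),(-.16,-.13),(-.115,-.09)):
            m=(abs(fx-a)<.006)&(fy>y0)&(fy<y1)&(W[...,2]>0.02)&(W[...,2]<.25); out.append((int(m.sum()),round(float(np.median(W[...,2][m])),4) if m.any() else None))
        print(n,round(a,3),out)
E
python3 - <<'E'
from h import *
c,W=wcloud(); prof(W,.06,.36,"w")
d=vision.camera("scene"); prof(cloud(d),0,.36,"s")
print("before");prof(cloud(dict(np.load("scene.npz"))),0,.36,"s0")
E
```

```text
w 0.06 [(3067, 0.2265), (0, None), (0, None)]
w 0.08 [(768, 0.1287), (0, None), (31, 0.0204)]
w 0.1 [(384, 0.1246), (0, None), (0, None)]
w 0.12 [(323, 0.1213), (102, 0.0276), (46, 0.0277)]
w 0.14 [(269, 0.1182), (35, 0.0303), (123, 0.0311)]
w 0.16 [(237, 0.115), (0, None), (203, 0.0347)]
w 0.18 [(196, 0.112), (0, None), (207, 0.0382)]
w 0.2 [(167, 0.1097), (10, 0.0419), (199, 0.0417)]
w 0.22 [(142, 0.1054), (46, 0.045), (554, 0.0737)]
w 0.24 [(123, 0.1023), (65, 0.1103), (0, None)]
w 0.26 [(102, 0.0991), (234, 0.1093), (221, 0.1063)]
w 0.28 [(46, 0.1122), (330, 0.1152), (271, 0.117)]
w 0.3 [(0, None), (216, 0.06), (133, 0.0608)]
w 0.32 [(0, None), (218, 0.1174), (205, 0.1174)]
w 0.34 [(0, None), (36, 0.1106), (36, 0.1107)]
s 0.0 [(63, 0.1426), (0, None), (0, None)]
s 0.02 [(73, 0.1407), (0, None), (0, None)]
s 0.04 [(68, 0.1376), (2, 0.0602), (3, 0.0614)]
s 0.06 [(55, 0.2209), (0, None), (1, 0.0201)]
s 0.08 [(46, 0.1294), (17, 0.0216), (24, 0.021)]
s 0.1 [(24, 0.1239), (26, 0.024), (34, 0.0237)]
s 0.12 [(30, 0.1212), (31, 0.0275), (35, 0.0279)]
s 0.14 [(25, 0.1185), (33, 0.0314), (3
[... 688 characters left out ...]
02)]
s0 0.08 [(25, 0.1283), (15, 0.0214), (24, 0.021)]
s0 0.1 [(29, 0.1248), (28, 0.025), (36, 0.0244)]
s0 0.12 [(23, 0.1218), (30, 0.0277), (33, 0.0275)]
s0 0.14 [(23, 0.1181), (31, 0.0313), (37, 0.0324)]
s0 0.16 [(22, 0.1152), (37, 0.0351), (35, 0.0351)]
s0 0.18 [(20, 0.1121), (37, 0.0388), (33, 0.0384)]
s0 0.2 [(19, 0.11), (40, 0.0418), (36, 0.0416)]
s0 0.22 [(12, 0.1055), (51, 0.1099), (36, 0.1092)]
s0 0.24 [(27, 0.1014), (31, 0.1105), (29, 0.0768)]
s0 0.26 [(20, 0.0981), (39, 0.1106), (39, 0.0992)]
s0 0.28 [(13, 0.112), (54, 0.119), (40, 0.1189)]
s0 0.3 [(0, None), (44, 0.1106), (35, 0.1105)]
s0 0.32 [(0, None), (53, 0.1185), (45, 0.1186)]
s0 0.34 [(0, None), (39, 0.1109), (36, 0.1108)]
```

Run:
```python
from h import *
c,W=wcloud(); np.savez("w2",img=c["img"],W=W)
cv2.imwrite("pics/w3.png",cv2.resize(c["img"][130:300,240:420],(720,600*680//680),interpolation=2)[...,::-1])
for y in range(170,300,8): print(y,[tuple(W[y,x].round(3)) for x in (300,322,345)])
print(c["hand_eye"])
```

```text
170 [(np.float64(0.439), np.float64(-0.251), np.float64(0.014)), (np.float64(0.438), np.float64(-0.23), np.float64(0.013)), (np.float64(0.437), np.float64(-0.209), np.float64(0.013))]
178 [(np.float64(0.439), np.float64(-0.248), np.float64(0.051)), (np.float64(0.438), np.float64(-0.23), np.float64(0.051)), (np.float64(0.437), np.float64(-0.212), np.float64(0.051))]
186 [(np.float64(0.443), np.float64(-0.247), np.float64(0.062)), (np.float64(0.442), np.float64(-0.23), np.float64(0.062)), (np.float64(0.441), np.float64(-0.213), np.float64(0.063))]
194 [(np.float64(0.449), np.float64(-0.247), np.float64(0.062)), (np.float64(0.448), np.float64(-0.23), np.float64(0.062)), (np.float64(0.447), np.float64(-0.212), np.float64(0.063))]
202 [(np.float64(0.387), np.float64(-0.233), np.float64(0.294)), (np.float64(0.454), np.float64(-0.229), np.float64(0.063)), (np.float64(0.453), np.float64(-0.211), np.float64(0.062))]
210 [(np.float64(0.439), np.float64(-0.242), np.float64(0.135)), (np.float64(0.438), np.float64(-0.23), np.float64(0.134)), (np.float64(0.437), np.float64(-0.218), np.float64(0.13
[... 1588 characters left out ...]
, (np.float64(0.442), np.float64(-0.222), np.float64(0.201))]
290 [(np.float64(0.444), np.float64(-0.237), np.float64(0.205)), (np.float64(0.454), np.float64(-0.229), np.float64(0.189)), (np.float64(0.443), np.float64(-0.222), np.float64(0.205))]
298 [(np.float64(0.439), np.float64(-0.236), np.float64(0.217)), (np.float64(0.458), np.float64(-0.229), np.float64(0.188)), (np.float64(0.439), np.float64(-0.223), np.float64(0.217))]
[[ 1.17641074e-03 -9.63120654e-01 -2.69067318e-01  6.77330551e-02]
 [ 9.99999021e-01  9.29248279e-04  1.04595155e-03 -7.77117912e-04]
 [-7.57347195e-04 -2.69068285e-01  9.63120805e-01 -1.75009854e-01]
 [ 0.00000000e+00  0.00000000e+00  0.00000000e+00  1.00000000e+00]]
```

View pics/w3.png

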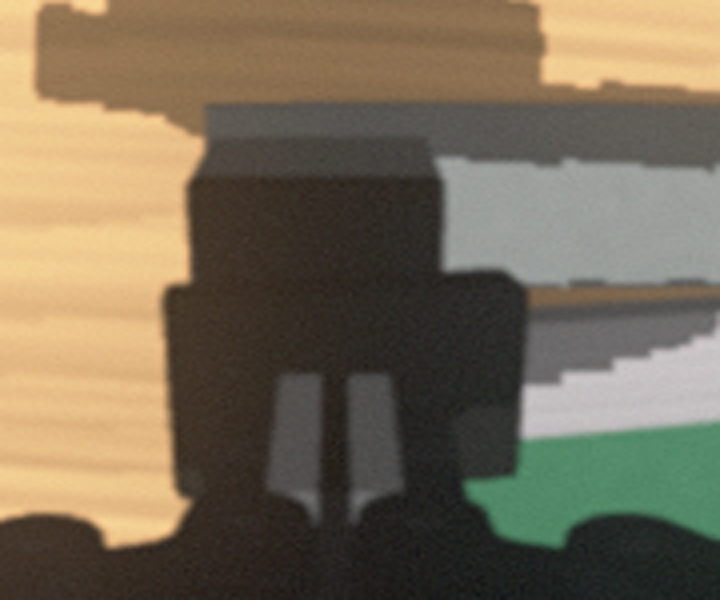

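The depth shows the shut fingertips 20 mm above the pad. They end about 45 mm short of the nominal TCP, so there has been no contact yet. I'll keep lowering slowly and watch the force.

play_rows(dp=[[0, 0.02, 0.03], [0, 0.02, 0.07], [0, 0.02, 0.11], [0, 0.02, 0.15], [0, 0.02, 0.15]], angular=[[0, 0, 0], [0, 0, 0], [0, 0, 0], [0, 0, 0], [0, 0, 0]], grip=[0, 0, 0, 0, 0])

```text
t: 5.2
ee_pos: [0.455, -0.2263, 0.1038]
tool_rot: [0.0, -0.032, 0.999, -0.001]
contact_force: [-2.0, 0.3, 8.3]
gripper_width: -0.0002
gripper_force: 4.3
```

Run:
```python
from h import *
c,W=wcloud(); 
m=(W[...,1]>-.235)&(W[...,1]<-.215)
for y in range(150,262,8): print(y,W[y,322].round(3),W[y,310].round(3),c["img"][y,310])
d=vision.camera("scene");cv2.imwrite("pics/s4.png",cv2.resize(d["img"][130:220,180:300],(800,600),interpolation=2)[...,::-1])
```

```text
150 [ 0.42  -0.23  -0.001] [ 0.42  -0.241  0.   ] [147 115  86]
158 [ 0.427 -0.23  -0.   ] [ 0.428 -0.241 -0.002] [138 109  77]
166 [ 0.434 -0.229  0.002] [ 0.434 -0.24   0.004] [93 90 85]
174 [ 0.438 -0.229  0.017] [ 0.439 -0.239  0.017] [67 62 57]
182 [ 0.438 -0.229  0.05 ] [ 0.439 -0.238  0.05 ] [71 65 60]
190 [ 0.441 -0.229  0.062] [ 0.442 -0.237  0.062] [58 49 39]
198 [ 0.447 -0.228  0.062] [ 0.448 -0.237  0.063] [55 48 39]
206 [ 0.453 -0.228  0.063] [ 0.454 -0.237  0.063] [54 43 36]
214 [ 0.438 -0.229  0.126] [ 0.46  -0.236  0.061] [45 37 28]
222 [ 0.439 -0.228  0.135] [ 0.44  -0.234  0.135] [51 43 33]
230 [ 0.444 -0.228  0.135] [ 0.443 -0.234  0.137] [53 42 35]
238 [ 0.444 -0.228  0.143] [ 0.444 -0.234  0.144] [75 71 68]
246 [ 0.444 -0.228  0.153] [ 0.445 -0.233  0.152] [87 84 82]
254 [ 0.445 -0.228  0.16 ] [ 0.444 -0.233  0.162] [84 81 79]
```

View pics/s4.png

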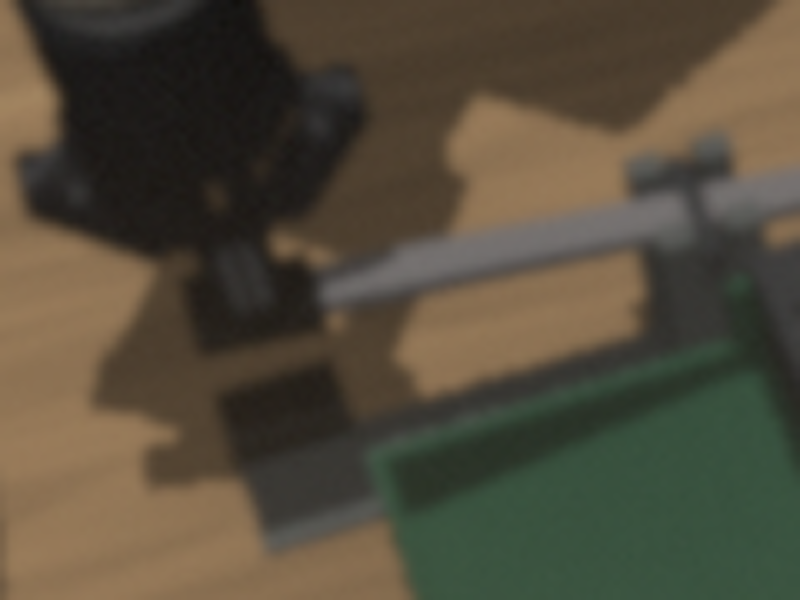

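The picture shows the fingertips standing centrally on the pad at about (245,290), with 8 N of force. Now I'll press down about 50 mm.

play_rows(dp=[[0, 0, 0.06], [0, -0.01, 0.12], [0, -0.01, 0.18], [0, -0.02, 0.24], [0, -0.02, 0.3], [0, -0.02, 0.36], [0, -0.03, 0.4], [0, -0.03, 0.44], [0, -0.03, 0.48], [0, -0.03, 0.48], [0, -0.03, 0.48], [0, -0.03, 0.48]], angular=[[0, 0, 0], [0, 0, 0], [0, 0, 0], [0, 0, 0], [0, 0, 0], [0, 0, 0], [0, 0, 0], [0, 0, 0], [0, 0, 0], [0, 0, 0], [0, 0, 0], [0, 0, 0]], grip=[0, 0, 0, 0, 0, 0, 0, 0, 0, 0, 0, 0])

```text
t: 6.5
ee_pos: [0.456, -0.2293, 0.0567]
tool_rot: [0.001, -0.031, 1.0, -0.001]
contact_force: [-0.7, 1.4, 11.4]
gripper_width: -0.0002
gripper_force: 5.7
```

Run:
```python
from h import *
c,W=wcloud(); prof(W,.08,.36,"w")
d=vision.camera("scene");cv2.imwrite("pics/s5.png",cv2.resize(d["img"][125:255,195:385],(800,547),interpolation=2)[...,::-1])
```

```text
w 0.08 [(856, 0.0942), (0, None), (0, None)]
w 0.1 [(554, 0.0962), (0, None), (134, 0.0241)]
w 0.12 [(490, 0.0986), (0, None), (0, None)]
w 0.14 [(423, 0.1011), (0, None), (0, None)]
w 0.16 [(358, 0.1035), (0, None), (6, 0.0355)]
w 0.18 [(311, 0.1059), (0, None), (90, 0.0382)]
w 0.2 [(257, 0.1093), (8, 0.0959), (182, 0.0418)]
w 0.22 [(219, 0.1107), (5, 0.1212), (884, 0.1313)]
w 0.24 [(74, 0.1126), (146, 0.0491), (189, 0.0489)]
w 0.26 [(0, None), (146, 0.0523), (172, 0.0523)]
w 0.28 [(0, None), (140, 0.135), (200, 0.1348)]
w 0.3 [(0, None), (0, None), (4, 0.0603)]
w 0.32 [(0, None), (70, 0.1281), (44, 0.0631)]
w 0.34 [(0, None), (37, 0.1306), (87, 0.0666)]
```

View pics/s5.png

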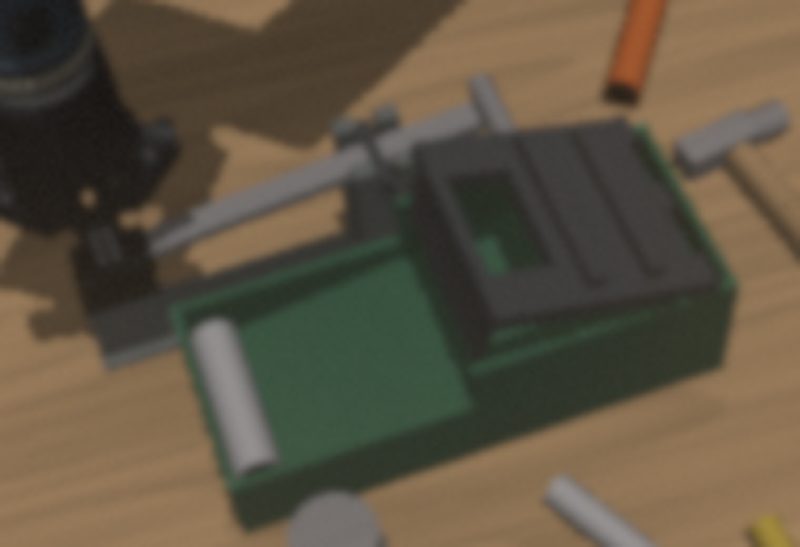

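The flap is open and the tube lies against the tray's end wall at about (232,395). Now I'll ease the lever up slowly.

play_rows(dp=[[0, 0, 0], [0, 0, 0], [0, 0, -0.02], [0, 0, -0.05], [0, 0, -0.08], [0, 0.01, -0.11], [0, 0.01, -0.14], [0, 0.01, -0.17], [0, 0.01, -0.2], [0, 0.01, -0.23], [0, 0.01, -0.26], [0, 0.01, -0.28]], angular=[[0, 0, 0], [0, 0, 0], [0, 0, 0], [0, 0, 0], [0, 0, 0], [0, 0, 0], [0, 0, 0], [0, 0, 0], [0, 0, 0], [0, 0, 0], [0, 0, 0], [0, 0, 0]], grip=[0, 0, 0, 0, 0, 0, 0, 0, 0, 0, 0, 0])

```text
t: 7.8
ee_pos: [0.4561, -0.2287, 0.0847]
tool_rot: [0.001, -0.031, 1.0, -0.001]
contact_force: [-0.6, -0.2, 9.5]
gripper_width: -0.0002
gripper_force: 4.3
```

play_rows(dp=[[0, 0, -0.03], [0, 0, -0.06], [0, 0.01, -0.09], [0, 0.01, -0.12], [0, 0.01, -0.15], [0, 0.02, -0.18], [0, 0.02, -0.2], [0, 0.02, -0.22], [0, 0.02, -0.24], [0, 0.02, -0.26], [0, 0.02, -0.28], [0, 0.02, -0.3]], angular=[[0, 0, 0], [0, 0, 0], [0, 0, 0], [0, 0, 0], [0, 0, 0], [0, 0, 0], [0, 0, 0], [0, 0, 0], [0, 0, 0], [0, 0, 0], [0, 0, 0], [0, 0, 0]], grip=[0, 0, 0, 0, 0, 0, 0, 0, 0, 0, 0, 0])

```text
t: 9.0
ee_pos: [0.4544, -0.2257, 0.1132]
tool_rot: [-0.0, -0.031, 1.0, 0.0]
contact_force: [-0.7, 0.7, -0.3]
gripper_width: 0.0001
gripper_force: 0.0
```

play_rows(dp=[[0, 0, -0.05], [0, 0, -0.15], [0, 0, -0.35], [0, 0, -0.6], [0, 0, -0.8], [0, 0, -0.8], [0, 0, -0.8]], angular=[[0, 0, 0], [0, 0, 0], [0, 0, 0], [0, 0, 0], [0, 0, 0], [0, 0, 0], [0, 0, 0]], grip=[0, 0, 0, 0, 0, 0, 0])

```text
t: 9.7
ee_pos: [0.4547, -0.2257, 0.1939]
tool_rot: [0.0, -0.032, 1.0, -0.0]
contact_force: [-0.0, 0.4, 0.6]
gripper_width: 0.0004
gripper_force: 0.0
```

Run:
```python
from h import *
c,W=wcloud(); prof(W,.0,.36,"w")
d=vision.camera("scene");cv2.imwrite("pics/s6.png",cv2.resize(d["img"][125:255,195:385],(800,547),interpolation=2)[...,::-1])
```

```text
w 0.0 [(260, 0.1417), (0, None), (0, None)]
w 0.02 [(462, 0.1397), (0, None), (0, None)]
w 0.04 [(445, 0.1365), (0, None), (0, None)]
w 0.06 [(271, 0.1312), (0, None), (74, 0.0478)]
w 0.08 [(255, 0.128), (19, 0.0214), (115, 0.0416)]
w 0.1 [(229, 0.1247), (45, 0.0234), (171, 0.0239)]
w 0.12 [(209, 0.1216), (0, None), (176, 0.0275)]
w 0.14 [(189, 0.1184), (31, 0.0312), (164, 0.0311)]
w 0.16 [(172, 0.1153), (82, 0.0345), (162, 0.0345)]
w 0.18 [(154, 0.112), (130, 0.0379), (166, 0.0381)]
w 0.2 [(141, 0.1099), (159, 0.0416), (156, 0.0418)]
w 0.22 [(122, 0.1056), (351, 0.0706), (372, 0.0768)]
w 0.24 [(108, 0.1022), (106, 0.1099), (0, None)]
w 0.26 [(91, 0.099), (209, 0.1092), (180, 0.1056)]
w 0.28 [(38, 0.1122), (358, 0.1119), (318, 0.1137)]
w 0.3 [(0, None), (143, 0.1102), (125, 0.1103)]
w 0.32 [(0, None), (199, 0.1176), (188, 0.1178)]
w 0.34 [(0, None), (72, 0.1106), (75, 0.1107)]
```

View pics/s6.png

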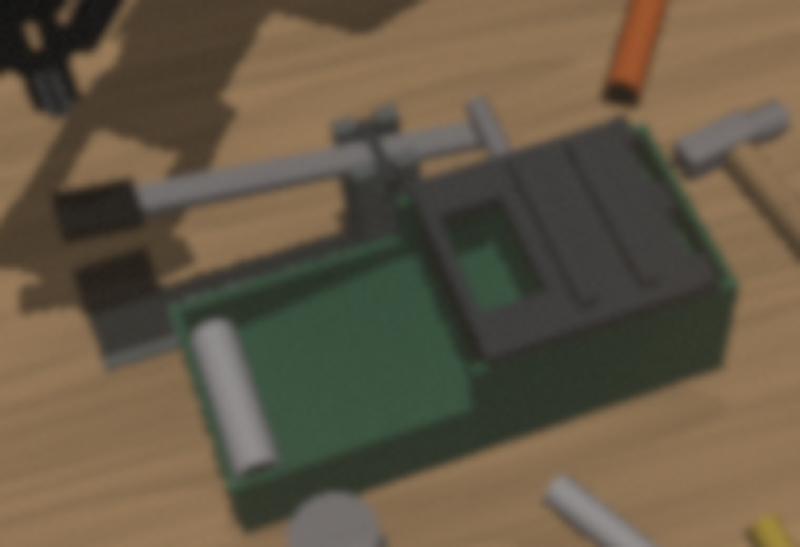

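The flap is shut, the lever is back at its rest heights, the tube lies in the tray at about (232,395), and the gripper is clear.

```bash
python3 -c "
from station import arm
print(arm.job_done())"
```

```text
the job is handed in; nothing more can be done
None
```

I pressed the lever until the tube rolled into the tray, eased it back up so the flap shut gently, and handed the job in; the last pictures showed everything in place, but no verdict came back.

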